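# Fit a spacer in a rail row and hold the row closed

### The arm

A 7-joint arm with a two-finger parallel gripper is mounted at the origin on a cart in front of the work surface, level with it; the furniture and walls round the work are solid. World frame = base frame: x ahead of the robot, y to its left, z up, the work surface at z = 0. Lengths are in mm, angles in rad, forces in N, time in s.
With the tool pointing down it reaches from about 425 to 925 mm from the base axis. Payload 6.8 kg.
Tool frame: the origin (TCP) lies on the front face of the gripper's body, between the roots of the fingers; the fingertips stand 80 mm ahead of it and the grasp point (between the pads) lies 61 mm ahead of it; z points along the fingers, y is the line along which they close (so a half turn about z gives the same grasp; the last joint's range is limited). The gripper opens to 88 mm and grips with 3 to 60 N. Pads are 20 mm wide; open, the fingers measure 115 mm over their backs; the gripper's body (75 mm by 178 mm) begins 61 mm behind the grasp point.
Start: joints at [-1.272, 0.477, 0.022, 1.555, -0.011, 1.109, -0.083], TCP at [267.077, 619.931, 302.664] pointing down, gripper open.
Joint ranges: [-2.96, 2.96], [-0.34, 2.1], [-1.41, 1.46], [0.24, 2.44], [-1.37, 4.51], [0.17, 1.92], [-2.96, 2.96]. Speed limits (rad/s): [2.39, 2.39, 3.14, 3.14, 3.14, 3.14, 3.14].

### API

Orientations are given as [roll, pitch, yaw] about the fixed x, y, z axes, in that order (R = Rz(yaw) Ry(pitch) Rx(roll)).
In Python, from bench import read_state, grab_frame, job_done gives the robot as it stands. The module is installed in compiled form; this text tells all that it offers.
- The arm moves only by the tool servo_tool, never from a script. Its argument "motion" is a list of rows, each a list of 3 entries, a list of its own where there are three numbers: the turn, a rotation vector about the tool's x, y, z in units of 6 degrees (1.0 is 6 degrees), then the shift along the tool's x, y, z in cm, then the opening, from 0 (shut) to 1 (fully open). In form: [[[rx, ry, rz], [dx, dy, dz], grip], ...]. A call has 1 to 8 rows; each row shifts and turns the commanded pose from where the row before left it, along the tool's axes as they then stand; what a row does not reach is not made up. A row lasts 1/12 s, in which the tool goes at most 41.7 mm and 7.16 degrees, less where a joint would pass 70% of its speed; a pose out of reach is approached as far as the arm can. A call is refused whole if a number of a shift passes 4.17 or a number of a turn 1, either way. A call with a gripper value outside its range is refused whole. The fingers move at their own pace and stop on an object; "grip_force" is the grip in N (left out, the last holds). Time passes only in rows, so rows that do not move let the fingers close. It gives the time, the measured TCP pose, the force, the opening and the grip force at its end, in the units of the state.
- read_state(): the state, without advancing time (a new reading comes with each control period).
- grab_frame(name): name is "scene" or "side" or "wrist"; returns a dict with "img" (420x560x3 uint8, red, green, blue), "range_z" (420x560 float32, mm along the optical axis (not along the pixel's ray), 0 where there is no reading), "camera_matrix" (3x3 intrinsics, pixels), "origin" and "attitude" of the camera in the world; the wrist camera has in their place "mount" (4x4, takes a point from camera to tool coordinates, whose origin is the TCP and whose axes are the flange's). Camera axes: x right, y down, z forward; pixel columns grow to the right and rows downward; lengths in mm; the calibration is good to about 2 mm. A picture is of the moment at which its call begins: read the wrist's pose just before it.
- job_done(): hands the job in; it is judged then, once.
The state is a dict: "time_s": time; "joints": joint angles; "qd": joint speeds; "effort": joint torques, N m; "tool_pos": TCP position; "tcp_rot": TCP orientation; "wrist_force": force on the tool from outside, world axes, zero at the start; "ft_torque": the same for the moment, N m; "opening": finger opening in mm; "grip_force": force on a finger pad.
Only numpy, scipy, OpenCV 4.12 (cv2) and the standard library are available. Lean on these libraries where they do the work, as an engineer would, in place of code of your own. Each camera call takes 0.05 s, during which the arm holds its last target. There are 200 camera calls.

### The job

Put the loose spacer module onto the mounting rail, in the one gap beside the sliding timer relay that is wide enough for it, lowering it by hand until it sits fully down astride the rail rather than dropping it. Then take hold of the timer relay, slide it along the rail up against the spacer so that relay, spacer and the breaker behind it are flush with no gaps, and finish while still holding the relay pressed firmly there (something like 10 N), as if waiting for a colleague to tighten its foot. Leave the screwdriver, the terminal strip and the square relay on the bench where they are.

Things in the scene. Friction and masses are not known exactly. Their poses are not given: they have to be found in the camera images.
- mounting_plate: Steel plate fixed on the bench, 180 x 290 x 4 mm (x from -68 to +112 mm), carrying a metal rail. Origin on the bench under the rail's middle; x across the rail, away from the robot, y along it. Low end clamps (9 mm wide, 45 mm high) have inner faces at y = +94 and -94 mm. Which end the breaker pair and which the single breaker has, varies.
- rail_top (a point): Middle of the rail's top face, 12 mm above the bench; the rail is 35 mm wide. Axes as the plate's. A seated module straddles it, underside 5 mm above the bench. All modules are light grey with one outline: 86 mm across the rail, shoulders 47 mm and nose top 77 mm above the underside; nose 45 mm across the rail, centred, full module width: grip it front to back.
- duct_top (a point): Middle of the top of the slotted wiring duct, 43 mm above the bench, that runs along behind the row, fixed to the plate; 33 x 280 mm.
- timer_relay: Double-width module, two dials on its nose, 36 mm along the rail (y). Its foot is loose: it only slides along the rail, up to 17 mm either way from the rail's middle, with some 2.5 N friction, and stays where left. Starts within 4 mm of the middle; the gap on one side of it is 32 to 40 mm, on the other 14 to 22 mm. Origin mid underside, axes as the plate's.
- breaker_pair: Two narrow breakers (18 mm wide each; black toggles reach 88 mm above the underside) clamped 18 mm apart, one immovable unit of 54 mm along the rail. Origin mid underside, 63 mm from the rail's middle, at one end. Axes as the plate's.
- breaker_single: One narrow breaker of the same kind, 18 mm along the rail, immovable. Origin mid underside, 63 mm from the rail's middle, at the end away from the pair. Axes as the plate's.
- spacer: Loose spacer: plain light grey filler module with vent slots, no terminals; 27 mm wide (y), 86 mm long (x), 77 mm high, about 80 g, upright on the bench left of the plate. Nose 45 mm along x, 47 to 77 mm above the underside. A slot in the underside along y, 39 mm wide, 7 mm deep, goes over the 35 mm rail; either way round will do. Origin mid underside.
- screwdriver: Bystander: small yellow screwdriver, 169 x 22 x 23 mm, lying along its x to the right of the plate.
- terminal_strip: Bystander: grey terminal strip, 18 x 41 x 24 mm, at the far left.
- square_relay: Bystander: upright orange relay, 28 x 30 x 36 mm, behind the spacer, left of the plate.

How it is judged (in metres and radians):
On the way:
1. the spacer sits fully down on the rail, between the timer relay and the single breaker (z of spacer in the frame of mounting_plate between 0.002 and 0.0075 m and x of spacer in the frame of mounting_plate between -0.004 and 0.004 m and angle between spacer's own z axis and vertical below 0.06 rad and horizontal distance between spacer and breaker_single below 0.04 m and horizontal distance between spacer and timer_relay below 0.05 m), for 0.2 s.
At the end, for the whole second after the job is handed in: Spacer fully down on the rail (2.5 mm in height, 4 mm across, upright, aligned within 0.05 rad), no gap over 2 mm to the single breaker or the timer relay; the gripper still holds the relay and presses it on the spacer with over 4 N, the spacer on the breaker with over 3 N (z of spacer in the frame of mounting_plate between 0.002 and 0.0075 m and x of spacer in the frame of mounting_plate between -0.004 and 0.004 m and angle between spacer's own z axis and vertical below 0.06 rad and horizontal distance between spacer and breaker_single below 0.0245 m and horizontal distance between spacer and timer_relay below 0.0335 m and angle between the y axis of spacer and the y axis of mounting_plate, either way round below 0.05 rad and contact force between timer_relay and spacer above 4 N and contact force between spacer and breaker_single above 3 N and contact force between the fingers and timer_relay above 3 N); the arm keeps its last pose, push and grip.
It fails at once if the spacer was let go more than 15 mm above its seat over the row (z of spacer in the frame of mounting_plate above 0.02 m and horizontal distance between spacer and breaker_single below 0.04 m and contact force between the fingers and spacer below 0.05 N).
It fails at once if a bystander was moved by more than 3 cm (distance of any of screwdriver, terminal_strip, square_relay from where it was at the start of the episode above 0.03 m).
It also fails if it takes over 45 s, if anything falls off the work surface, if the arm or the gripper's body presses on something with over 40 N, if the wrist force passes 120 N, or if a joint passes its speed limit or range.

## Working session

There is one attempt and no reset: what is moved stays moved. The work goes in short steps, Python scripts to look and compute and a tool call to move; the robot and the scene stay as the last step left them, time stands still between calls to the robot, and variables do not carry over. Pictures are saved under pics/ and viewed, at most 10 in all, crops included, and the job is handed in when it is done.

Besides the shell and the picture viewer there is one more tool, called by a JSON object that holds its "method" and its "body". servo_tool: Moves the arm, as the interface text tells. Its arguments: {"type":"object","properties":{"motion":{"type":"array"},"grip_force":{"type":"number"}},"required":["motion"]}

```bash
mkdir -p pics; cat > h.py <<'E'
import numpy as np, cv2
from bench import read_state, grab_frame, job_done
from scipy.spatial.transform import Rotation as R
def pts(f,s=None):
    K=f['camera_matrix'];z=f['range_z'];v,u=np.mgrid[:z.shape[0],:z.shape[1]]
    P=np.stack([(u-K[0,2])/K[0,0]*z,(v-K[1,2])/K[1,1]*z,z],-1)
    if 'mount' in f:
        M=np.array(f['mount']);P=P@M[:3,:3].T+M[:3,3]
        P=P@R.from_euler('xyz',s['tcp_rot']).as_matrix().T+np.array(s['tool_pos'])
    else:
        A=np.array(f['attitude']);A=A if A.shape==(3,3) else R.from_euler('xyz',A).as_matrix()
        P=P@A.T+np.array(f['origin'])
    P[z==0]=np.nan
    return P
E
python3 - <<'E'
from h import *
s=read_state();print(s)
ims=[]
for n in ['scene','side']:
    f=grab_frame(n);print(n,f['camera_matrix'],f['origin'],f['attitude'])
    np.savez('/tmp/'+n,**f);cv2.imwrite(f'pics/{n}0.png',f['img'][...,::-1])
E
```

```text
{'time_s': 0.0, 'joints': array([-1.27210073,  0.47780397,  0.02233812,  1.55645754, -0.01151866,
        1.10930589, -0.08307574]), 'qd': array([ 9.46024956e-04, -9.57780875e-05,  3.79754071e-04, -9.82448022e-05,
        2.26955893e-04, -4.79006102e-04,  7.23365738e-04]), 'effort': array([ 4.14763990e-04, -5.82843375e+01,  1.53480370e+00, -2.72603881e+01,
       -5.43341786e-02,  1.69558288e-02,  1.57046170e-04]), 'tool_pos': array([266.89173979, 619.48615638, 301.67639998]), 'tcp_rot': array([-3.13974976e+00,  1.20246184e-04,  2.73483608e+00]), 'wrist_force': array([ 0.22900714, -0.17514747, -0.62501402]), 'ft_torque': array([-0.03376896, -0.02665664,  0.03958925]), 'grip_force': 0.0, 'opening': 87.68091364471006}
scene [[401.3412865    0.         279.54784548]
 [  0.         401.3412865  207.4601233 ]
 [  0.           0.           1.        ]] [ 296.44462047 -537.95150044  689.79381714] [-2.35624726  0.01437625 -0.44442591]
side [[538.64702448   0.         284.924827  ]
 [  0.         538.64702448 206.82037495]
 [  0.           0.           1.        ]] [ 630.68999108  705.68499102 1054.53704268] [-2.52741468 -0.01076812  3.05081359]
```

View pics/scene0.png

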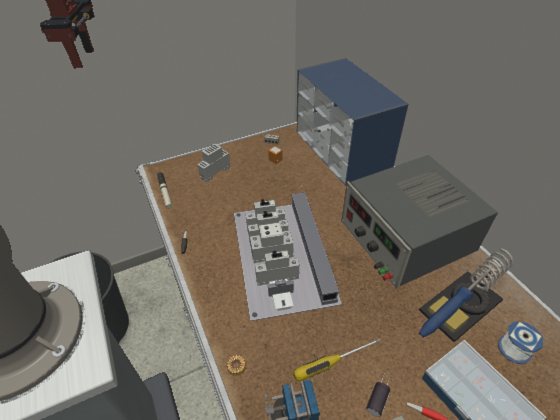

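View pics/side0.png

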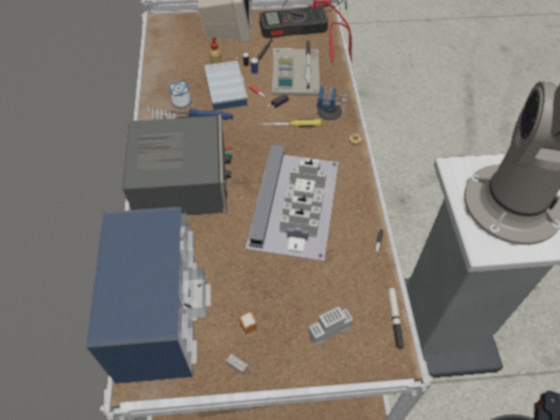

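```bash
python3 - <<'E'
from h import *
for n in ['scene','side']:
    f=dict(np.load(f'/tmp/{n}.npz'));P=pts(f)
    if n=='side': reg=[(230,140,345,265),(305,300,355,345)]
    else: reg=[(230,190,340,320),(195,140,232,182)]
    for i,(a,b,c,d) in enumerate(reg):
        Q=P[b:d,a:c].reshape(-1,3);I=f['img'][b:d,a:c].reshape(-1,3)
        print(n,i,'bench z',np.nanmedian(Q[np.abs(Q[:,2])<3][:,2]))
        for lo,hi in [(36,50),(50,58),(72,80),(80,87),(88,98)]:
            m=(Q[:,2]>lo)&(Q[:,2]<hi)
            if m.sum()<8: continue
            q=Q[m][:,:2].astype(np.float32);r=cv2.minAreaRect(q)
            print(lo,hi,m.sum(),[np.round(x,1) for x in r],np.median(Q[m],0).round(1))
    if n=='side':
        # plate
        a,b,c,d=reg[0];Q=P[b:d,a:c].reshape(-1,3);I=f['img'][b:d,a:c].reshape(-1,3).astype(int)
        m=(I[:,2]-I[:,0]>8)&(np.abs(Q[:,2]-4)<6);print('plate',m.sum(),cv2.minAreaRect(Q[m][:,:2].astype(np.float32)))
    # zoomed views
    a,b,c,d=reg[0];cv2.imwrite(f'pics/{n}z.png',cv2.resize(f['img'][b:d,a:c,::-1],None,fx=4.5,fy=4.5,interpolation=2))
E
```

```text
scene 0 bench z 0.6159939242486416
36 50 2302 [array([534.2, -47.6]), array([279.8, 148. ]), np.float64(75.3)] [570.6 -85.4  43.9]
50 58 761 [array([506.9, -30.3]), array([164.7,  85.7]), np.float64(75.3)] [494.  -39.5  53. ]
72 80 229 [array([505.7, -33.3]), array([159.2,  44.4]), np.float64(75.1)] [504.7 -47.8  76.1]
80 87 746 [array([507.1, -30.3]), array([164.1,  45.1]), np.float64(75.3)] [506.3 -31.6  82.9]
88 98 47 [array([503.1, -29.8]), array([152.4,   6.3]), np.float64(75.3)] [510.8   2.8  92.1]
scene 1 bench z 0.5202986239014535
36 50 207 [array([486.7, 283.6]), array([86.9, 30.5]), np.float64(20.5)] [474.  274.5  46.2]
50 58 49 [array([484.7, 273.3]), array([21.4, 52.4]), np.float64(85.8)] [482.3 272.9  53.7]
72 80 144 [array([485.6, 283.8]), array([47.1, 28.7]), np.float64(21.4)] [485.1 281.2  77.7]
side 0 bench z -0.5562956451542505
36 50 2013 [array([538.2, -46.3]), array([283.6, 148. ]), np.float64(75.2)] [578.7 -28.6  41.8]
50 58 418 [array([582.4, -46.8]), array([164.8, 233. ]), np.float64(75.3)] [509.  -17.8  52. ]
72 80 365 [array([510.6, -29.5]), array([165.2,  44.9]), np.float64(75.2)] [512.9 -13.3  78.3]
80 87 388 [array([510.9, -28.1]), array([164. ,  44.3]), np.float64(75.7)] [512.2 -23.9  81.7]
88 98 28 [array([506.6, -28.4]), array([154.2,   5.4]), np.float64(75.4)] [516.6   8.3  89.9]
side 1 bench z -0.9342620009260827
36 50 308 [array([491. , 286.5]), array([86.1, 28.2]), np.float64(21.6)] [510.4 294.   45.3]
50 58 37 [array([493.3, 297.2]), array([20.8, 51.4]), np.float64(82.6)] [496.6 297.9  53.7]
72 80 298 [array([491. , 286.1]), array([45.4, 28.8]), np.float64(24.0)] [491.1 286.4  75.4]
plate 0 ((0.0, 0.0), (0.0, 0.0), 0.0)
```

View pics/sidez.png

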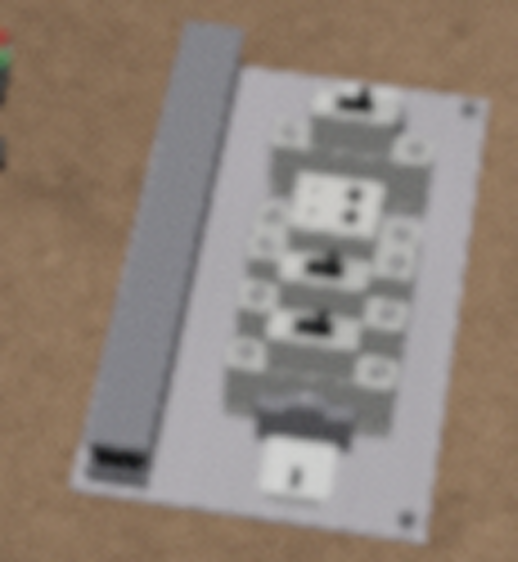

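Row seen in the side zoom: the pair is at the +y end (toggles at zoom 325,265 and 312,325), the relay with its dials at (335,205), the single breaker at (355,100). The wide gap is between relay and single breaker (zoom y≈115–175). The plate is yawed about -14.7°, and the spacer is near (489,285) with its long axis at about 21.5°.

{"method": "servo_tool", "body": {"motion": [[[0, 0, 0], [-2.8, -1.8, 0], 1], [[0, 0, 0], [-2.8, -1.8, 0], 1], [[0, 0, 0], [-2.8, -1.8, 0], 1], [[0, 0, 0], [-2.8, -1.8, 0], 1], [[0, 0, 0], [-2.8, -1.8, 0], 1], [[0, 0, 0], [-2.8, -1.8, 0], 1], [[0, 0, 0], [-2.8, -1.8, 0], 1], [[0, 0, 0], [-2.8, -1.8, 0], 1]]}}

```text
time_s: 0.77
tool_pos: [416.3, 397.4, 302.4]
tcp_rot: [-3.141, -0.0, 2.735]
wrist_force: [-0.5, 0.0, 0.8]
opening: 87.8
grip_force: 0.0
```

{"method": "servo_tool", "body": {"motion": [[[0, 0, 0.94], [0, 0, 0], 1], [[0, 0, 0.94], [0, 0, 0], 1], [[0, 0, 0.94], [0, 0, 0], 1], [[0, 0, 0.94], [0, 0, 0], 1], [[0, 0, 0.94], [0, 0, 0], 1], [[0, 0, 0.94], [0, 0, 0], 1], [[0, 0, 0.94], [0, 0, 0], 1], [[0, 0, 0.94], [0, 0, 0], 1]]}}

```text
time_s: 1.43
tool_pos: [415.6, 398.9, 302.3]
tcp_rot: [-3.141, 0.0, 1.942]
wrist_force: [0.7, -0.2, 0.1]
opening: 88.0
grip_force: 0.0
```

```bash
cat >> h.py <<'E'
def to(xy,z=None,ang=None,s=None):
    "tool shift (cm) to world target and turn units so tool y points along ang(deg)"
    s=s or read_state();A=R.from_euler('xyz',s['tcp_rot']).as_matrix();p=s['tool_pos']
    t=np.array([*xy,p[2] if z is None else z])
    a=np.degrees(np.arctan2(A[1,1],A[0,1]))
    print('t',round(s['time_s'],2),'tcp',p.round(1),'toolY ang',round(a,2),'tilt',A[:,2].round(3),'F',s['wrist_force'].round(1),'open',round(s['opening'],1),'grip',round(s['grip_force'],1))
    print('shift cm',(A.T@(t-p)/10).round(2), 'rz units', None if ang is None else round(-((ang-a+90)%180-90)/6,3))
E
python3 - <<'E'
from h import *
to((488.8,285),230,21.5);print(grab_frame('wrist')['mount'].round(3))
E
```

```text
t 1.43 tcp [415.6 398.9 302.3] toolY ang 21.29 tilt [-0.001 -0.001 -1.   ] F [ 0.7 -0.2  0.1] open 88.0 grip 0.0
shift cm [-13.27   2.69   7.23] rz units -0.034
[[ 1.0000e-03 -9.6500e-01 -2.6200e-01  6.9764e+01]
 [ 1.0000e+00  1.0000e-03  1.0000e-03 -3.8800e-01]
 [-0.0000e+00 -2.6200e-01  9.6500e-01 -8.2289e+01]
 [ 0.0000e+00  0.0000e+00  0.0000e+00  1.0000e+00]]
```

{"method": "servo_tool", "body": {"motion": [[[0, 0, 0], [-3.3, 0.67, 1.3], 1], [[0, 0, 0], [-3.3, 0.67, 1.3], 1], [[0, 0, 0], [-3.3, 0.67, 1.3], 1], [[0, 0, 0], [-3.3, 0.67, 1.3], 1], [[0, 0, 0], [0, 0, 0], 1], [[0, 0, 0], [0, 0, 0], 1]]}}

```text
time_s: 1.98
tool_pos: [490.0, 283.6, 249.8]
tcp_rot: [-3.14, 0.001, 1.945]
wrist_force: [0.4, -0.2, 0.5]
opening: 87.7
grip_force: 0.0
```

```bash
python3 - <<'E'
from h import *
s=read_state();f=grab_frame('wrist');P=pts(f,s)
cv2.imwrite('pics/w1.png',f['img'][...,::-1])
Q=P.reshape(-1,3);c=np.array([489,285])
m0=np.linalg.norm(Q[:,:2]-c,axis=1)<70
print('bench',np.nanmedian(Q[m0&(np.abs(Q[:,2])<6)][:,2]))
for lo,hi in [(40,52),(71,84)]:
    m=m0&(Q[:,2]>lo)&(Q[:,2]<hi);r=cv2.minAreaRect(Q[m][:,:2].astype(np.float32));print(m.sum(),r,np.median(Q[m],0))
to((489,285),129,21.5,s)
E
```

```text
bench 0.008616708395749129
1221 ((488.58575439453125, 284.1683654785156), (85.95979309082031, 27.086135864257812), 22.358444213867188) [486.47446726 287.32727022  47.31155701]
1644 ((488.54083251953125, 284.1013488769531), (44.974212646484375, 26.97176742553711), 21.82222557067871) [488.33826916 284.93605585  77.26695662]
t 1.98 tcp [490.  283.6 249.8] toolY ang 21.41 tilt [-0.001 -0.002 -1.   ] F [ 0.4 -0.2  0.5] open 87.7 grip 0.0
shift cm [ 0.18 -0.02 12.08] rz units -0.014
```

View pics/w1.png

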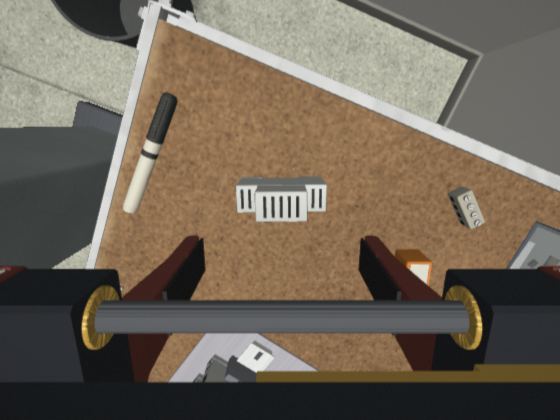

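The wrist view shows the spacer at (281,200), between the finger lines, with the orange relay at (415,268) clear of them. The spacer is at (488.6, 284.1), angled about 22.1°. I'll go down and grip it.

{"method": "servo_tool", "body": {"motion": [[[0, 0, -0.11], [0.1, -0.11, 2.5], 1], [[0, 0, 0], [0, 0, 3], 1], [[0, 0, 0], [0, 0, 3], 1], [[0, 0, 0], [0, 0, 2.3], 1], [[0, 0, 0], [0, 0, 1.25], 1], [[0, 0, 0], [0, 0, 0], 0.6], [[0, 0, 0], [0, 0, 0], 0.3], [[0, 0, 0], [0, 0, 0], 0.3]], "grip_force": 20}}

```text
time_s: 2.7
tool_pos: [488.3, 287.6, 131.5]
tcp_rot: [3.14, -0.001, 1.96]
wrist_force: [-0.5, 0.1, -0.7]
opening: 71.2
grip_force: 0.0
```

{"method": "servo_tool", "body": {"motion": [[[0, 0, 0], [0, 0, 0], 0.2], [[0, 0, 0], [0, 0, 0], 0.2], [[0, 0, 0], [0, 0, 0], 0.2]]}}

```text
time_s: 2.95
tool_pos: [488.2, 286.9, 131.1]
tcp_rot: [3.14, -0.001, 1.959]
wrist_force: [-0.1, 0.2, 0.8]
opening: 51.6
grip_force: 0.0
```

```bash
python3 - <<'E'
from h import *
to((489,285),129,21.5)
E
```

```text
t 2.95 tcp [488.2 286.9 131.1] toolY ang 22.23 tilt [ 0.001  0.001 -1.   ] F [-0.1  0.2  0.8] open 51.6 grip 0.0
shift cm [-0.21  0.    0.21] rz units 0.122
```

{"method": "servo_tool", "body": {"motion": [[[0, 0, 0], [-0.2, 0, 0.1], 0.2], [[0, 0, 0], [0, 0, 0], 0.2], [[0, 0, 0], [0, 0, 0], 0.2], [[0, 0, 0], [0, 0, 0], 0.2], [[0, 0, 0], [0, 0, 0], 0.2]]}}

```text
time_s: 3.37
tool_pos: [488.7, 285.2, 129.9]
tcp_rot: [3.141, -0.001, 1.959]
wrist_force: [-1.5, 0.4, 4.4]
opening: 44.5
grip_force: 20.0
```

```bash
python3 - <<'E'
from h import *
to((489,285),129,21.5)
E
```

```text
t 3.37 tcp [488.7 285.2 129.9] toolY ang 22.24 tilt [ 0.     0.001 -1.   ] F [-1.5  0.4  4.4] open 44.5 grip 20.0
shift cm [-0.03  0.02  0.09] rz units 0.123
```

{"method": "servo_tool", "body": {"motion": [[[0, 0, 0], [0, 0, -2], 0.2], [[0, 0, 0], [0, 0, -2.5], 0.2], [[0, 0, 0], [0, 0, -2.5], 0.2], [[0, 0, 0], [0, 0, -2.5], 0.2], [[0, 0, 0], [0, 0, -2.5], 0.2], [[0, 0, 0], [0, 0, -1], 0.2]], "grip_force": 25}}

```text
time_s: 3.87
tool_pos: [489.8, 285.1, 262.4]
tcp_rot: [3.137, -0.001, 1.958]
wrist_force: [-0.3, 0.4, -0.5]
opening: 45.1
grip_force: 25.0
```

{"method": "servo_tool", "body": {"motion": [[[0, 0, 0.77], [0, 0, 0], 0.2], [[0, 0, 0.77], [0, 0, 0], 0.2], [[0, 0, 0.77], [0, 0, 0], 0.2], [[0, 0, 0.77], [0, 0, 0], 0.2], [[0, 0, 0.77], [0, 0, 0], 0.2], [[0, 0, 0.77], [0, 0, 0], 0.2], [[0, 0, 0.77], [0, 0, 0], 0.2], [[0, 0, 0.77], [0, 0, 0], 0.2]]}}

```text
time_s: 4.53
tool_pos: [488.3, 284.4, 258.2]
tcp_rot: [-3.141, 0.001, 1.31]
wrist_force: [0.7, 0.7, -0.9]
opening: 44.9
grip_force: 25.0
```

```bash
python3 - <<'E'
from h import *
to((482.6,-129.8),258,-14.7)
E
```

```text
t 4.53 tcp [488.3 284.4 258.2] toolY ang -14.96 tilt [-0.001 -0.001 -1.   ] F [ 0.7  0.7 -0.9] open 44.9 grip 25.0
shift cm [-40.17  10.14   0.06] rz units -0.044
```

{"method": "servo_tool", "body": {"motion": [[[0, 0, -0.04], [-2.5, 0.63, -0.2], 0.2], [[0, 0, 0], [-3.5, 0.87, 0], 0.2], [[0, 0, 0], [-3.5, 0.87, 0], 0.2], [[0, 0, 0], [-3.5, 0.87, 0], 0.2], [[0, 0, 0], [-3.5, 0.87, 0], 0.2], [[0, 0, 0], [-3.5, 0.87, 0], 0.2], [[0, 0, 0], [-3.5, 0.87, 0], 0.2], [[0, 0, 0], [-3.5, 0.87, 0], 0.2]]}}

```text
time_s: 5.2
tool_pos: [485.3, 4.8, 260.6]
tcp_rot: [-3.141, 0.0, 1.318]
wrist_force: [-0.7, -0.7, -0.6]
opening: 44.7
grip_force: 25.0
```

{"method": "servo_tool", "body": {"motion": [[[0, 0, 0], [-3.5, 0.87, 0], 0.2], [[0, 0, 0], [-3.5, 0.87, 0], 0.2], [[0, 0, 0], [-3.5, 0.9, 0], 0.2], [[0, 0, 0], [-2.5, 0.65, 0], 0.2], [[0, 0, 0], [0, 0, 0], 0.2], [[0, 0, 0], [0, 0, 0], 0.2], [[0, 0, 0], [0, 0, 0], 0.2], [[0, 0, 0], [0, 0, 0], 0.2]]}}

```text
time_s: 5.87
tool_pos: [485.4, -126.0, 260.7]
tcp_rot: [-3.141, -0.0, 1.32]
wrist_force: [0.5, 1.4, -0.7]
opening: 45.0
grip_force: 25.0
```

```bash
python3 - <<'E'
from h import *
s=read_state();f=grab_frame('wrist');P=pts(f,s);np.savez('/tmp/w2',P=P,img=f['img'])
cv2.imwrite('pics/w2.png',f['img'][...,::-1])
to((482.6,-129.8),258,-14.7,s)
Q=P.reshape(-1,3);a=np.radians(-14.7);X=np.array([np.cos(a),np.sin(a)]);Y=np.array([-np.sin(a),np.cos(a)])
o=np.array([506.7,-37.9]);u=(Q[:,:2]-o)@X;v=(Q[:,:2]-o)@Y;z=Q[:,2]
for lo,hi in [(10,14),(38,46),(47,56),(78,85),(88,97)]:
    m=(z>lo)&(z<hi)&(np.abs(u)<48)&(v>-110)&(v<110)
    h,e=np.histogram(v[m],np.arange(-100,101,4));print(lo,hi,m.sum(),'u',np.percentile(u[m],[0,1,50,99,100]).round(1));print(h)
m=(z>78)&(z<85)&(np.abs(u)<30)&(v>-78)&(v<95)
print(cv2.minAreaRect(Q[m][:,:2].astype(np.float32)))
E
```

```text
t 5.87 tcp [ 485.4 -126.   260.7] toolY ang -14.36 tilt [-0.001  0.001 -1.   ] F [ 0.5  1.4 -0.7] open 45.0 grip 25.0
shift cm [-0.44 -0.17  0.27] rz units 0.057
10 14 1805 u [-42.8 -35.4  -0.4  33.5  42.4]
[ 58 108  82   0   0   0   0   0   0   0  81 107 122 132 136 134 131 134
 134 133  73   0   0   0   0   0   0   0   0   0   0   0 110  90   0   0
   0   0   0   0   0   0  40   0   0   0   0   0   0   0]
38 46 884 u [-42.6 -41.   -0.1  40.5  42.4]
[132   0   0   0   0   0   0   0   0   0  83   0   0   0   0   0   0   0
   0   0  15   0   0   0   0   0   0   0   0   0   0   0   0 164   0   0
   0   0   0   0   0   0 306   0   0   0   0   0   0   0]
47 56 4560 u [-43.3 -42.7   2.5  42.2  42.9]
[  1   0   0   0   0   0  99 163 156 168 226   0   0   0   0   0   0   0
   0   0  75 180 190 194 182 195 182 195 204 119   0   0   0 352 223 215
 214 152   0   0   0   0 500 263 109   0   0   0   0   0]
78 85 5125 u [-22.9 -22.1   0.9  21.7  22.4]
[  0   0   0   0   0   0 151 212 191 235 210   0   0   0   0   0   0   0
   0   0 106 273 301 301 283 301 316 293 319 182   0   0   0 334 308 284
 294 213   0   0   0   0  18   0   0   0   0   0   0   0]
88 97 227 u [-7.3 -7.3 -4.  -1.1 -1.1]
[ 0  0  0  0  0  0  0 25 34 34  0  0  0  0  0  0  0  0  0  0  0  0  0  0
  0  0  0  0  0  0  0  0  0  0 46 56 32  0  0  0  0  0  0  0  0  0  0  0
  0  0]
((505.79901123046875, -40.646385192871094), (143.5433349609375, 45.28466796875), 75.4228744506836)
```

View pics/w2.png

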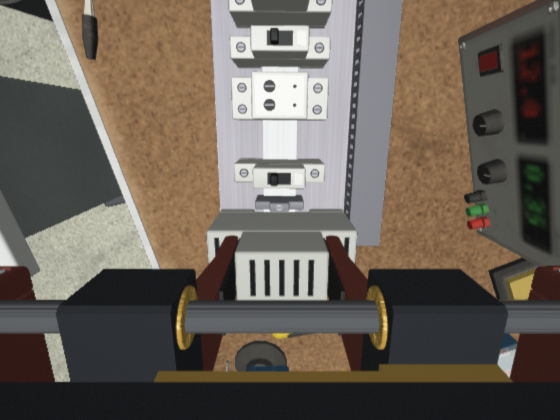

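The picture shows the single breaker at (278,178), the gap with the rail at (278,140), the relay at (280,95), and the held spacer at (282,255), square in the fingers. Next I'll measure the edges and the held spacer from this frame.

```bash
python3 - <<'E'
from h import *
d=np.load('/tmp/w2.npz');P=d['P'];Q=P.reshape(-1,3)
a=np.radians(75.4228744506836-90);X=np.array([np.cos(a),np.sin(a)]);Y=np.array([-np.sin(a),np.cos(a)])
o=np.array([506.7,-37.9]);u=(Q[:,:2]-o)@X;v=(Q[:,:2]-o)@Y;z=Q[:,2]
for nm,a0,b0 in [('brk',-85,-50),('relay',-35,25)]:
    for lo,hi in [(78,85),(48,56)]:
        m=(z>lo)&(z<hi)&(np.abs(u)<48)&(v>a0)&(v<b0)
        print(nm,lo,'u',np.percentile(u[m],[.5,99.5]).round(1),'v',np.percentile(v[m],[.5,99.5]).round(1),'z',np.median(z[m]).round(1),cv2.minAreaRect(Q[m][:,:2].astype(np.float32))[2])
m=(z>10)&(z<15)&(np.abs(u)<25)&(v>-50)&(v<-25);print('rail u',np.percentile(u[m],[.5,99.5]).round(1),np.median(z[m]))
# spacer held
for lo,hi in [(170,185),(198,216)]:
    m=(z>lo)&(z<hi)&(np.abs(u)<50)&(v>-140)&(v<-60)
    print('sp',lo,m.sum(),'u',np.percentile(u[m],[.5,99.5]).round(1),'v',np.percentile(v[m],[.5,99.5]).round(1),'z',np.median(z[m]).round(1),cv2.minAreaRect(Q[m][:,:2].astype(np.float32)))
t=np.array([485.4,-126.0])-o;print('tcp uv',t@X,t@Y,X,Y)
hh,_=np.histogram(z[(np.abs(u)<45)&(v>-150)&(v<-60)],np.arange(100,250,5));print(hh)
E
```

```text
brk 78 u [-22.4  22. ] v [-74.6 -57.1] z 82.3 75.10115814208984
brk 48 u [-43.2  42.4] v [-74.7 -56.9] z 52.3 75.20423889160156
relay 78 u [-22.4  22. ] v [-17.3  18.2] z 82.6 75.6395263671875
relay 48 u [-42.9  42.5] v [-17.5  18.5] z 52.3 75.01380157470703
rail u [-17.6  17.1] 12.352189008956657
sp 170 2013 u [-40.5  44.6] v [-97.7 -78.6] z 177.8 ((486.4607238769531, -124.30616760253906), (20.467254638671875, 85.9862060546875), 75.95528411865234)
sp 198 5942 u [-28.5  32.8] v [-104.2  -78.7] z 208.1 ((485.96722412109375, -127.1177978515625), (26.492637634277344, 64.27133178710938), 75.95161437988281)
tcp uv 1.5589246764622264 -90.62488484877161 [ 0.96780973 -0.251683  ] [0.251683   0.96780973]
[   0    0    0    0    0    0  102  148  269  284  290  322  338  380
  391 1313  306  393  419  454  523 4840  324  384  387  426  448  507
  397]
```

{"method": "servo_tool", "body": {"motion": [[[0, 0, 0.1], [1, 0, 0], 0.2], [[0, 0, 0], [1.5, -0.12, 0], 0.2], [[0, 0, 0], [1.5, -0.12, 0], 0.2], [[0, 0, 0], [1, 0, 0], 0.2], [[0, 0, 0], [0.49, 0, 0], 0.2], [[0, 0, 0], [0, 0, 0], 0.2], [[0, 0, 0], [0, 0, 0], 0.2], [[0, 0, 0], [0, 0, 0], 0.2]]}}

```text
time_s: 6.58
tool_pos: [497.0, -74.5, 261.2]
tcp_rot: [-3.142, 0.0, 1.307]
wrist_force: [-0.6, -0.1, -0.9]
opening: 44.5
grip_force: 25.0
```

```bash
python3 - <<'E'
from h import *
to((496.9,-72.2),134.7,-14.9)
E
```

```text
t 6.58 tcp [497.  -74.5 261.2] toolY ang -15.13 tilt [-0. -0. -1.] F [-0.6 -0.1 -0.9] open 44.5 grip 25.0
shift cm [ 0.22 -0.07 12.65] rz units -0.039
```

{"method": "servo_tool", "body": {"motion": [[[0, 0, 0], [0.1, 0, 1.0], 0.2], [[0, 0, 0], [0, 0, 1], 0.2], [[0, 0, 0], [0, 0, 0.5], 0.2], [[0, 0, 0], [0, 0, 0], 0.2], [[0, 0, 0], [0, 0, 0], 0.2], [[0, 0, 0], [0, 0, 0], 0.2]]}}

```text
time_s: 7.08
tool_pos: [497.5, -73.1, 236.1]
tcp_rot: [-3.141, 0.0, 1.307]
wrist_force: [-0.2, 0.2, -1.5]
opening: 44.8
grip_force: 25.0
```

```bash
cat > m.py <<'E'
from h import *
def meas(zs):
    s=read_state();f=grab_frame('wrist');P=pts(f,s)
    Q=P.reshape(-1,3);a=np.radians(-14.75);X=np.array([np.cos(a),np.sin(a)]);Y=np.array([-np.sin(a),np.cos(a)])
    o=np.array([506.7,-37.9]);u=(Q[:,:2]-o)@X;v=(Q[:,:2]-o)@Y;z=Q[:,2]
    to((496.9,-72.2),134.7,-14.9,s)
    def rep(nm,lo,hi,a0,b0):
        m=(z>lo)&(z<hi)&(np.abs(u)<48)&(v>a0)&(v<b0)
        if m.sum()<20: return print(nm,'none')
        print(nm,m.sum(),'u',np.percentile(u[m],[.5,99.5]).round(1),'v',np.percentile(v[m],[.5,99.5]).round(1),'z',np.median(z[m]).round(1),'ang',cv2.minAreaRect(Q[m][:,:2].astype(np.float32))[2])
    rep('relay nose',78,86,-30,30);rep('relay sh',48,56,-30,30);rep('pair sh',48,56,30,100)
    rep('sp sh',zs+43,zs+51,-60,-22);rep('sp nose',zs+74,zs+81,-60,-22)
    return f
E
python3 - <<'E'
from m import *
f=meas(106);cv2.imwrite('pics/w3.png',f['img'][...,::-1])
E
```

```text
t 7.08 tcp [497.5 -73.1 236.1] toolY ang -15.11 tilt [-0. -0. -1.] F [-0.2  0.2 -1.5] open 44.8 grip 25.0
shift cm [ 0.07 -0.08 10.14] rz units -0.035
relay nose 2738 u [-22.3  22. ] v [-16.8  18.5] z 82.6 ang 75.03988647460938
relay sh 1737 u [-42.8  42.5] v [-17.1  18.5] z 52.4 ang 74.85648345947266
pair sh 2204 u [-42.8  42.4] v [33.1 86.9] z 52.3 ang 75.618408203125
sp sh 1510 u [-41.9  43.3] v [-43.9 -24.5] z 153.3 ang 75.17344665527344
sp nose 4977 u [-28.7  30.1] v [-50.1 -24.6] z 183.5 ang 74.714111328125
```

Spacer is 0.9 mm off across the rail, with 7.5 mm clear of the relay and 5 mm clear of the breaker. I'll correct that and go down.

{"method": "servo_tool", "body": {"motion": [[[0, 0, 0], [0.1, -0.09, 1], 0.2], [[0, 0, 0], [0, 0, 2], 0.2], [[0, 0, 0], [0, 0, 2], 0.2], [[0, 0, 0], [0, 0, 2], 0.2], [[0, 0, 0], [0, 0, 1.3], 0.2], [[0, 0, 0], [0, 0, 0], 0.2], [[0, 0, 0], [0, 0, 0], 0.2], [[0, 0, 0], [0, 0, 0], 0.2]]}}

```text
time_s: 7.8
tool_pos: [497.3, -71.8, 153.7]
tcp_rot: [3.141, -0.0, 1.307]
wrist_force: [0.6, -0.1, -0.8]
opening: 44.4
grip_force: 25.0
```

```bash
python3 - <<'E'
from m import *
meas(23)
E
```

```text
t 7.8 tcp [497.3 -71.8 153.7] toolY ang -15.1 tilt [ 0.001 -0.    -1.   ] F [ 0.6 -0.1 -0.8] open 44.4 grip 25.0
shift cm [-0.05 -0.03  1.9 ] rz units -0.033
relay nose 6669 u [-27.7  28.4] v [-26.   18.6] z 82.5 ang 74.98004913330078
relay sh 3492 u [-42.8  42.4] v [-24.1  18.7] z 52.3 ang 75.1600570678711
pair sh 4477 u [-42.8  42.3] v [33.4 86.4] z 52.3 ang 75.3209228515625
sp sh 1534 u [-42.3  42.9] v [-42.6 -23.3] z 70.8 ang 75.1680679321289
sp nose 5014 u [-28.8  29.9] v [-48.9 -23.4] z 101.0 ang 75.16900634765625
```

{"method": "servo_tool", "body": {"motion": [[[0, 0, 0], [0, -0.04, 0.4], 0.2], [[0, 0, 0], [0, 0, 0.4], 0.2], [[0, 0, 0], [0, 0, 0.3], 0.2], [[0, 0, 0], [0, 0, 0.25], 0.2], [[0, 0, 0], [0, 0, 0.2], 0.2], [[0, 0, 0], [0, 0, 0], 0.2], [[0, 0, 0], [0, 0, 0], 0.2]]}}

```text
time_s: 8.43
tool_pos: [496.4, -71.6, 137.5]
tcp_rot: [-3.141, 0.0, 1.307]
wrist_force: [0.3, -0.6, -0.9]
opening: 44.9
grip_force: 25.0
```

{"method": "servo_tool", "body": {"motion": [[[0, 0, 0], [0, 0, 0.15], 0.2], [[0, 0, 0], [0, 0, 0.1], 0.2], [[0, 0, 0], [0, 0, 0.1], 0.2], [[0, 0, 0], [0, 0, 0], 0.2], [[0, 0, 0], [0, 0, 0], 0.2]]}}

```text
time_s: 8.85
tool_pos: [496.6, -71.6, 134.8]
tcp_rot: [-3.142, -0.001, 1.307]
wrist_force: [-2.6, 2.5, 9.1]
opening: 45.0
grip_force: 25.0
```

```bash
python3 - <<'E'
from m import *
meas(5)
E
```

```text
t 8.85 tcp [496.6 -71.6 134.8] toolY ang -15.1 tilt [ 0.     0.001 -1.   ] F [-2.6  2.5  9.1] open 45.0 grip 25.0
shift cm [-0.05  0.05  0.01] rz units -0.034
relay nose 9437 u [-28.6  28.1] v [-29.7  18.7] z 82.5 ang 75.34014129638672
relay sh 4462 u [-42.8  42.2] v [-29.6  18.7] z 52.3 ang 75.25035095214844
pair sh 5571 u [-42.8  42.3] v [33.1 86.7] z 52.3 ang 75.354248046875
sp sh 990 u [-43.4  42.2] v [-42.8 -23.3] z 52.2 ang 75.31754302978516
sp nose 4969 u [-29.8  29.2] v [-48.8 -23.4] z 82.2 ang 75.28431701660156
```

Seated: nose tops level at 82 mm, with 9 N upward on contact. I'll release and move across to the relay.

{"method": "servo_tool", "body": {"motion": [[[0, 0, 0], [0, 0, -0.05], 0.5], [[0, 0, 0], [0, 0, 0], 0.65], [[0, 0, 0], [0, 0, 0], 0.8], [[0, 0, 0], [0, 0, 0], 0.8], [[0, 0, 0], [0, 0, 0], 0.8], [[0, 0, 0], [0, 0, -0.2], 0.8]]}}

```text
time_s: 9.4
tool_pos: [496.3, -71.5, 136.4]
tcp_rot: [-3.141, 0.0, 1.308]
wrist_force: [-0.2, -0.3, -0.0]
opening: 69.8
grip_force: 0.0
```

```bash
python3 - <<'E'
from m import *
meas(5)
E
```

```text
t 9.4 tcp [496.3 -71.5 136.4] toolY ang -15.08 tilt [-0.001 -0.    -1.   ] F [-0.2 -0.3 -0. ] open 69.8 grip 0.0
shift cm [-0.05  0.08  0.17] rz units -0.031
relay nose 9312 u [-41.3  39.5] v [-29.8  18.7] z 82.5 ang 75.24788665771484
relay sh 4471 u [-42.8  42.3] v [-29.6  18.8] z 52.3 ang 75.24154663085938
pair sh 5455 u [-42.8  42.3] v [33.3 86.6] z 52.3 ang 75.10929870605469
sp sh 1939 u [-42.2  41.2] v [-59.9 -23.3] z 52.2 ang 75.28421783447266
sp nose 5239 u [-42.4  40.8] v [-50.  -23.3] z 82.2 ang 75.18559265136719
```

{"method": "servo_tool", "body": {"motion": [[[0, 0, -0.05], [0.6, 0, 0], 0.8], [[0, 0, 0], [1, 0, 0], 0.8], [[0, 0, 0], [1, 0, 0], 0.8], [[0, 0, 0], [0.8, 0, 0], 0.8], [[0, 0, 0], [0.2, 0, 0], 0.8], [[0, 0, 0], [0, 0, 0], 0.8], [[0, 0, 0], [0, 0, 0.15], 0.8], [[0, 0, 0], [0, 0, 0], 0.6]]}}

```text
time_s: 10.12
tool_pos: [505.5, -37.1, 134.9]
tcp_rot: [-3.141, 0.0, 1.312]
wrist_force: [-1.0, -0.0, -0.8]
opening: 66.5
grip_force: 0.0
```

{"method": "servo_tool", "body": {"motion": [[[0, 0, 0], [0, 0, 0], 0.2], [[0, 0, 0], [0, 0, 0], 0.2], [[0, 0, 0], [0, 0, 0], 0.2], [[0, 0, 0], [0, 0, 0], 0.2], [[0, 0, 0], [0, 0, 0], 0.2], [[0, 0, 0], [0, 0, 0], 0.2], [[0, 0, 0], [0, 0, 0], 0.2]], "grip_force": 45}}

```text
time_s: 10.7
tool_pos: [506.0, -37.1, 135.2]
tcp_rot: [3.141, 0.0, 1.312]
wrist_force: [2.6, -2.5, -2.2]
opening: 44.9
grip_force: 45.0
```

```bash
python3 - <<'E'
from m import *
meas(5)
E
```

```text
t 10.7 tcp [506.  -37.1 135.2] toolY ang -14.81 tilt [ 0.001 -0.    -1.   ] F [ 2.6 -2.5 -2.2] open 44.9 grip 45.0
shift cm [-3.62  0.02  0.05] rz units 0.016
relay nose 6341 u [-29.4  29. ] v [-13.2  19. ] z 82.5 ang 75.10963439941406
relay sh 2189 u [-42.7  42.5] v [-7. 19.] z 52.2 ang 75.04585266113281
pair sh 4299 u [-42.7  42.4] v [33.5 86.6] z 52.3 ang 75.07129669189453
sp sh 172 u [-37.2  36.6] v [-60.  -29.5] z 52.1 ang 75.2064437866211
sp nose 2722 u [-22.5  21.7] v [-57.7 -32.7] z 82.2 ang 75.3677749633789
```

{"method": "servo_tool", "body": {"motion": [[[0, 0, 0], [-0.2, 0, 0], 0.2], [[0, 0, 0], [-0.2, 0, 0], 0.2], [[0, 0, 0], [-0.2, 0, 0], 0.2], [[0, 0, 0], [-0.2, 0, 0], 0.2], [[0, 0, 0], [-0.2, 0, 0], 0.2], [[0, 0, 0], [-0.1, 0, 0], 0.2], [[0, 0, 0], [0, 0, 0], 0.2], [[0, 0, 0], [0, 0, 0], 0.2]]}}

```text
time_s: 11.42
tool_pos: [503.2, -47.5, 135.2]
tcp_rot: [3.141, -0.0, 1.313]
wrist_force: [5.1, 0.9, -3.6]
opening: 44.8
grip_force: 45.0
```

{"method": "servo_tool", "body": {"motion": [[[0, 0, 0], [-0.1, 0, 0], 0.2], [[0, 0, 0], [0, 0, 0], 0.2], [[0, 0, 0], [0, 0, 0], 0.2], [[0, 0, 0], [0, 0, 0], 0.2]]}}

```text
time_s: 11.75
tool_pos: [503.0, -48.2, 135.2]
tcp_rot: [3.141, -0.0, 1.313]
wrist_force: [5.5, 1.5, -4.6]
opening: 44.9
grip_force: 45.0
```

{"method": "servo_tool", "body": {"motion": [[[0, 0, 0], [-0.05, 0, 0], 0.2], [[0, 0, 0], [0, 0, 0], 0.2], [[0, 0, 0], [0, 0, 0], 0.2], [[0, 0, 0], [0, 0, 0], 0.2]]}}

```text
time_s: 12.08
tool_pos: [502.9, -48.6, 135.2]
tcp_rot: [3.141, -0.0, 1.313]
wrist_force: [5.3, 1.7, -4.7]
opening: 45.1
grip_force: 45.0
```

{"method": "servo_tool", "body": {"motion": [[[0, 0, 0], [-0.05, 0, 0], 0.2], [[0, 0, 0], [0, 0, 0], 0.2], [[0, 0, 0], [0, 0, 0], 0.2], [[0, 0, 0], [0, 0, 0], 0.2]]}}

```text
time_s: 12.42
tool_pos: [502.8, -49.1, 135.2]
tcp_rot: [3.141, -0.0, 1.313]
wrist_force: [4.6, 2.4, -4.9]
opening: 44.8
grip_force: 45.0
```

{"method": "servo_tool", "body": {"motion": [[[0, 0, 0], [-0.05, 0, 0], 0.2], [[0, 0, 0], [0, 0, 0], 0.2], [[0, 0, 0], [0, 0, 0], 0.2], [[0, 0, 0], [0, 0, 0], 0.2]]}}

```text
time_s: 12.75
tool_pos: [502.7, -49.5, 135.2]
tcp_rot: [3.141, -0.0, 1.313]
wrist_force: [5.2, 2.4, -5.1]
opening: 44.8
grip_force: 45.0
```

{"method": "servo_tool", "body": {"motion": [[[0, 0, 0], [-0.07, 0, 0], 0.2], [[0, 0, 0], [0, 0, 0], 0.2], [[0, 0, 0], [0, 0, 0], 0.2], [[0, 0, 0], [0, 0, 0], 0.2]]}}

```text
time_s: 13.08
tool_pos: [502.7, -49.5, 135.2]
tcp_rot: [3.141, -0.001, 1.313]
wrist_force: [5.9, 4.0, -5.3]
opening: 44.5
grip_force: 45.0
```

{"method": "servo_tool", "body": {"motion": [[[0, 0, 0], [-0.05, 0, 0], 0.2], [[0, 0, 0], [0, 0, 0], 0.2], [[0, 0, 0], [0, 0, 0], 0.2], [[0, 0, 0], [0, 0, 0], 0.2]]}}

```text
time_s: 13.42
tool_pos: [502.7, -49.6, 135.2]
tcp_rot: [3.141, -0.002, 1.314]
wrist_force: [6.4, 4.8, -4.9]
opening: 44.5
grip_force: 45.0
```

{"method": "servo_tool", "body": {"motion": [[[0, 0, 0], [-0.1, 0, 0], 0.2], [[0, 0, 0], [-0.1, 0, 0], 0.2], [[0, 0, 0], [0, 0, 0], 0.2], [[0, 0, 0], [0, 0, 0], 0.2], [[0, 0, 0], [0, 0, 0], 0.2]]}}

```text
time_s: 13.83
tool_pos: [502.6, -49.7, 135.2]
tcp_rot: [3.141, -0.004, 1.315]
wrist_force: [7.3, 9.7, -5.6]
opening: 44.8
grip_force: 45.0
```

{"method": "servo_tool", "body": {"motion": [[[0, 0, 0], [-0.1, 0, 0], 0.2], [[0, 0, 0], [0, 0, 0], 0.2], [[0, 0, 0], [0, 0, 0], 0.2], [[0, 0, 0], [0, 0, 0], 0.2]]}}

```text
time_s: 14.17
tool_pos: [502.6, -49.8, 135.2]
tcp_rot: [3.141, -0.005, 1.315]
wrist_force: [7.5, 12.5, -5.1]
opening: 44.8
grip_force: 45.0
```

```bash
python3 - <<'E'
from m import *
f=meas(5)
s=read_state();print(s['wrist_force']@np.array([.254,.967,0]),s['ft_torque'])
cv2.imwrite('pics/w4.png',f['img'][...,::-1])
g=grab_frame('side');P=pts(g);Q=P[140:265,230:345].reshape(-1,3)
cv2.imwrite('pics/s4.png',cv2.resize(g['img'][140:265,230:345,::-1],None,fx=4.5,fy=4.5,interpolation=2))
E
```

```text
t 14.17 tcp [502.6 -49.8 135.2] toolY ang -14.63 tilt [ 0.002  0.004 -1.   ] F [ 7.5 12.5 -5.1] open 44.8 grip 45.0
shift cm [-2.31  0.01  0.04] rz units 0.045
relay nose 6383 u [-29.2  29.1] v [-25.9   6.4] z 82.6 ang 75.24868774414062
relay sh 2176 u [-42.9  42.5] v [-19.2   6.4] z 52.2 ang 75.25548553466797
pair sh 4554 u [-42.7  42.4] v [33.4 86.8] z 52.3 ang 75.32939147949219
sp sh none
sp nose 2702 u [-22.4  21.9] v [-59.9 -22.1] z 82.3 ang 75.25064849853516
13.553708523745165 [ 2.36182473 -1.22742218 -0.42560434]
```

View pics/w4.png

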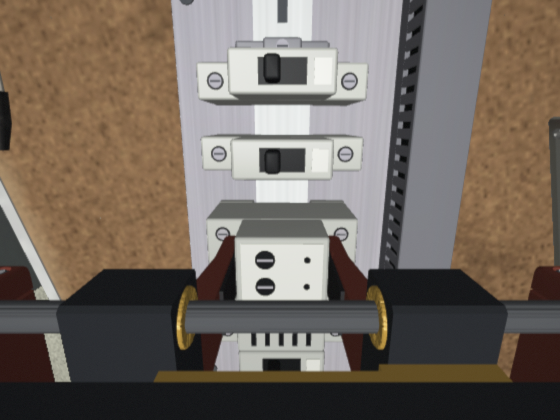

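View pics/s4.png

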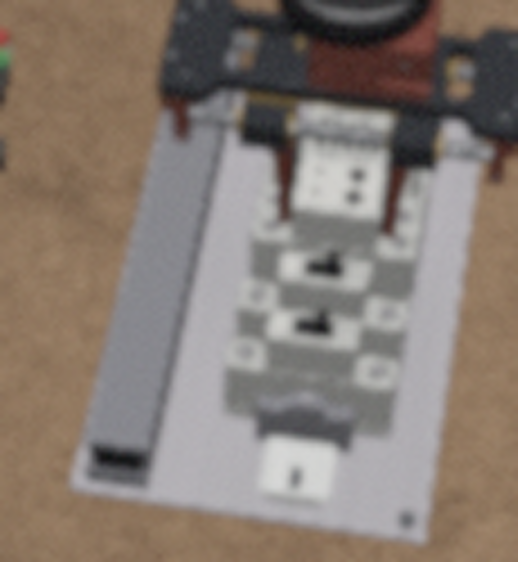

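Relay, spacer and breaker are flush. In the wrist view the relay nose is at (282,270), with the spacer slots directly below it at (282,338). The relay's far face is at v=6.4 mm against 6.0 expected, and the push is 13.5 N, about 11 N after friction. I'll check that it holds steady, then hand in.

{"method": "servo_tool", "body": {"motion": [[[0, 0, 0], [0, 0, 0], 0.2], [[0, 0, 0], [0, 0, 0], 0.2], [[0, 0, 0], [0, 0, 0], 0.2], [[0, 0, 0], [0, 0, 0], 0.2], [[0, 0, 0], [0, 0, 0], 0.2], [[0, 0, 0], [0, 0, 0], 0.2]]}}

```text
time_s: 14.77
tool_pos: [502.6, -49.8, 135.2]
tcp_rot: [3.141, -0.005, 1.315]
wrist_force: [8.8, 13.7, -6.5]
opening: 44.5
grip_force: 45.0
```

```bash
python3 - <<'E'
from h import *
s=read_state();F=s['wrist_force']@np.array([.254,.967,0]);print(F,s['grip_force'])
if 9<F<20 and s['grip_force']>30: print(job_done())
E
```

```text
15.457891237173891 45.01843571662903
the job is handed in; nothing more can be done
None
```

I handed the job in at about 15 s: the spacer is seated on the rail and flush between relay and single breaker, and the gripper is still holding the relay against it with about 13 N (15.5 N measured, less an assumed 2.5 N of rail friction); no verdict was returned.

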